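# Press the bush home with one turn of the flywheel

## Robot

A 6-joint arm with a two-finger parallel gripper is mounted at the origin on the work surface. World frame = base frame: x ahead of the robot, y to its left, z up, the work surface at z = 0. Lengths are in m, angles in rad, forces in N, time in s.
With the tool pointing down it reaches from about 0.325 to 0.925 m from the base axis. Payload 3.1 kg.
Tool frame: the origin (TCP) lies midway between the tips of the shut fingers; the grasp point (between the pads) lies behind it (robot.grip_depth is the z of the grasp point in the tool frame, in m); z points along the fingers, y is the direction in which the jaws open and shut (so a half turn about z gives the same grasp; the last joint's range is limited). The gripper opens to 85 mm and grips with 20 to 120 N. Pads are 22 mm wide; open, the fingers measure 114 mm over their backs; the gripper's body (76 mm by 85 mm) begins 54 mm behind the grasp point. The pads swing forward as they close: fully open they stand 13 mm farther back than shut.
Start: joints at [1.102, 0.217, 1.613, -0, 1.311, -0.112], TCP at [0.218, 0.586, 0.231] pointing down, gripper open.
Joint ranges: [-2.75, 2.75], [-0.78, 2.1], [0.31, 2.55], [-1.13, 4.27], [0.13, 2.63], [-2.58, 2.58]. Speed limits (rad/s): [2.79, 2.79, 3.14, 3.14, 3.14, 3.14].

## Interface

Orientations are given as a unit quaternion [w, x, y, z].
In Python, from bench import robot, capture, models gives the robot as it stands. The module is installed in compiled form; this text tells all that it offers.
- The arm moves only by the shell command python3 -m creep 'ROWS' [FORCE]. ROWS is text: rows parted by semicolons, each of 7 numbers parted by spaces: the closure, from -1 (fully open) to 1 (shut), then the shift along the world's x, y, z in m, then the turn, a rotation vector about the world's x, y, z in rad. In form: fingers dx dy dz ax ay az; .... A call has 1 to 12 rows; each row shifts and turns the commanded pose from where the row before left it; what a row does not reach is not made up. A row lasts 1/8 s, in which the tool goes at most 62.5 mm and 10.7 degrees, less where a joint would pass 70% of its speed; a pose out of reach is approached as far as the arm can. A call with a gripper value outside its range is refused whole. The fingers move at their own pace and stop on an object; FORCE is the grip in N (left out, the last holds). Time passes only in rows, so rows that do not move let the fingers close. It gives the time, the measured TCP pose, the force and the opening at its end, in the units of the state.
- robot.read_state(): the state, without advancing time (a new reading comes with each control period).
- capture(name): name is "scene" or "top" or "wrist"; returns a dict with "img" (420x560x3 uint8, blue, green, red), "depth" (420x560 float32, m along the optical axis (not along the pixel's ray), 0 where there is no reading), "vfov" (degrees; the focal length in pixels is half the picture's height over the tangent of half this angle, whatever the lens; pixels are square), "cx", "cy" (the principal point, pixels), "cam_to_world" (4x4, takes a point from camera to world coordinates). Camera axes: x right, y up, looking along -z (the intrinsics and any distortion apply to the point x, -y, -z); pixel columns grow to the right and rows downward; lengths in m; the calibration is good to about 2 mm. A picture is of the moment at which its call begins.
- robot.hand_in(): hands the job in, once; it reports no verdict.
Trained networks look in the newest picture that a camera, given by its name, has taken for a name from the list of things; names that differ only in an ending like _2 or _b are one class to them, and where a whole thing is asked for, a point or a joint stands for the part that bears it (a point fixed in the world has none). Each returns a list of dicts, best first, with "conf" (0 to 1); they miss things now and then, are a little off and sometimes report something else, mostly with a low value. They report only what shows in the picture. A call takes as long as a camera call. They do not tell look-alikes from the thing itself.
- models.find_in(camera, name): "position" ([x, y, z] in m, in the coordinates of the camera as it stood for that picture, good to about 4 mm: the middle of the surface that is visible of it).
- models.silhouettes(camera, name): "mask" (420x560 bool, what is visible of it).
The state is a dict: "t": time; "joints": joint angles; "qd": joint speeds; "tau": joint torques, N m; "position": TCP position; "ee_rot": TCP orientation; "force": force on the tool from outside, world axes, zero at the start; "moment": the same for the moment, N m; "gripper_width": finger opening in m.
Only numpy, scipy, OpenCV 4.12 (cv2) and the standard library are available. Lean on these libraries where they do the work, as an engineer would, in place of code of your own. Each camera call takes 0.05 s, during which the arm holds its last target.

## Task

Take the lever arm whose brass bush still stands proud, lay it on the press bed and slide it gently, boss first, fully home into the V locator under the ram. Then turn the flywheel by its handle through exactly one forward revolution, slowly, so that the ram presses the bush flush and returns to top dead centre. Let go, leaving the lever home in the locator and everything else on the bench undisturbed.

Things in the scene. Friction and masses are not known exactly. Their poses are not given: they have to be found in the camera images.
- press: Blue-green bench press, fixed; origin on the bench below the V locator, own z up. Open front along own -y, flywheel at the rear (+y). Base 150 wide, y -125 to +145. Steel bed: top at z 35, 120 wide, y -122 to +58, open in front. Head over the bed: 84 wide, y -37 to +135 (parts to y -48), z 125 to 275: nothing but the lever fits under it, hands stay in front.
- locator: Nest on the press bed: a fixed 90 degree steel vee, 16 high, opening to its own -y. Origin: on the bed (35 above the bench), where the centre of the boss's underside stands when it touches both vee faces. Axes as the press. In front of the vee two sprung brass jaws (y -24 to -2, 35 apart) clasp the 36 boss: they resist the last 25 of travel with some 6 to 15 N of drag and hold it where it is left.
- hub (a point): Point on the flywheel's axis, 240 behind the press origin along its +y and 200 above the bench, level with the middle of the handle. The axis runs along the press's own y. Axes as the press.
- handle_grip (a point): Middle of the flywheel's black handle: sleeve 24 in diameter, 80 long, along the press's own y, its axis 70 from the flywheel's axis, standing out to +y. It spins freely on its spindle: the hand need not turn with the wheel. This point is 53 from the rim face (rim 180 in diameter, 22 thick, faces at y 165 and 187 of the press); keep the hand clear of the rim. At the start it is at the top.
- lever: Aluminium lever arm to work on, loose, flat on the bench. Origin: centre of the underside of its round boss (36 in diameter). The bar, 26 wide, 20 thick like the boss, runs along own -y to y = -130; own z up. A brass bush, 22 in diameter, stands 10 above the boss. About 0.2 kg. Take it near the tail (y about -105), so that the hand stays clear of the press head.
- bush (a joint): How far the bush has been pressed into the boss, m: 0 at the start (10 mm proud), 0.010 flush. It slides only under about 45 N, which the ram gives.
- wheel (a joint): Turn of the flywheel, rad: 0 with handle straight up and ram at top dead centre. Grows forward, clockwise seen from the handle's side: the handle goes from the top to the press's -x side, down, to its +x side and up; one revolution = 6.283. A band brake holds it where it is left: about 12 N at the handle, up to 20 N as the bush goes in (second quarter).
- ram (a joint): How far the ram has come down, m: 0 at top dead centre, 0.0265 at half a turn of the wheel, 0 again after the full turn. Its punch face, 20 across, hangs 46 above the bed at the top, comes down to the lever's boss at the bottom, and meets the proud bush from 16 of travel on.
- lever_done: Bystander: an identical lever arm whose bush is already flush; loose on the bench near the other one.
- bottle: Bystander: clear water bottle with orange cap, 72 in diameter, 190 high.
- mallet: Bystander: hammer lying on the bench, 260 long.
- spanner: Bystander: spanner lying on the bench, 180 long.
- caliper: Bystander: caliper lying on the bench, 210 long.
- setblock: Bystander: steel setting block with a hole, 60 x 50 x 40.
- bush_bin: Bystander: small blue bin, 100 x 140 x 50, with two spare bushes.
Not all that is in view belongs to the job. Leave any brown or pink look-alike of the lever alone.

How it is judged:
By the outcome, as a careful person would: the job done as asked, in the order asked, and still so for the second after the job is handed in, with the robot touching nothing.
It also fails if it takes over 72 s, if anything falls off the work surface, if the arm or the gripper's body presses on something with over 40 N, if the wrist force passes 120 N, or if a joint passes its speed limit or range.

## Working session

There is one attempt and no reset: what is moved stays moved. The work goes in short steps, Python scripts to look and compute and a shell command to move; the robot and the scene stay as the last step left them, time stands still between calls to the robot, and variables do not carry over. Pictures are saved under pics/ and viewed, and the job is handed in when it is done.

```bash
mkdir -p pics; cat > h.py <<'E'
import numpy as np, cv2
from bench import robot, capture, models
def ray(c,u,v):
    f=c["img"].shape[0]/2/np.tan(np.radians(c["vfov"])/2)
    return np.array([(u-c["cx"])/f,-(v-c["cy"])/f,-1.0])
def w(c,p):
    return (np.array(c["cam_to_world"])@np.append(p,1))[:3]
def px(c,u,v,d=None):
    d=c["depth"][int(round(v)),int(round(u))] if d is None else d
    return w(c,ray(c,u,v)*d)
def cloud(c,mask):
    v,u=np.nonzero(mask&(c["depth"]>0))
    f=c["img"].shape[0]/2/np.tan(np.radians(c["vfov"])/2)
    d=c["depth"][v,u]
    P=np.stack([(u-c["cx"])/f*d,-(v-c["cy"])/f*d,-d],1)
    T=np.array(c["cam_to_world"]);return P@T[:3,:3].T+T[:3,3]
def proj(c,P):
    T=np.linalg.inv(np.array(c["cam_to_world"]));q=T[:3,:3]@np.array(P)+T[:3,3]
    f=c["img"].shape[0]/2/np.tan(np.radians(c["vfov"])/2)
    return c["cx"]-f*q[0]/q[2], c["cy"]+f*q[1]/q[2]
E
python3 - <<'E'
from h import *
for n in("scene","top","wrist"):
    c=capture(n);cv2.imwrite(f"pics/{n}0.png",c["img"]);print(n,{k:(np.round(v,3).tolist()) for k,v in c.items() if k not in("img","depth")})
    for o in("press","locator","handle_grip","lever","hub"):
        try:
            for r in models.find_in(n,o): print(o,round(r["conf"],2),np.round(w(c,np.array(r["position"])),3))
        except Exception as e: print(o,e)
print(robot.read_state(),robot.grip_depth)
E
```

```text
scene {'vfov': 43.412, 'cx': 284.718, 'cy': 211.793, 'cam_to_world': [[-0.463, -0.621, 0.632, 1.484], [0.886, -0.332, 0.323, 0.521], [0.009, 0.71, 0.704, 1.238], [0.0, 0.0, 0.0, 1.0]]}
press 0.9 [0.542 0.097 0.178]
locator 0.66 [0.518 0.044 0.056]
handle_grip 0.79 [0.518 0.255 0.276]
handle_grip 0.52 [0.543 0.095 0.176]
lever 0.89 [ 0.753 -0.406  0.019]
lever 0.65 [ 0.615 -0.296  0.02 ]
lever 0.62 [ 0.421 -0.281  0.021]
lever 0.56 [ 0.389 -0.123  0.021]
hub 0.56 [0.542 0.097 0.182]
top {'vfov': 43.238, 'cx': 276.338, 'cy': 209.616, 'cam_to_world': [[0.008, 0.991, -0.131, 0.307], [-1.0, 0.007, -0.006, 0.038], [-0.005, 0.131, 0.991, 1.767], [0.0, 0.0, 0.0, 1.0]]}
press 0.65 [0.495 0.078 0.247]
locator 0.71 [0.509 0.259 0.28 ]
handle_grip 0.67 [0.509 0.259 0.281]
handle_grip 0.28 [ 0.612 -0.299  0.025]
lever 0.86 [ 0.407 -0.285  0.017]
lever 0.7 [ 0.332 -0.104  0.024]
lever 0.66 [ 0.742 -0.409  0.018]
hub 0.7 [0.49  0.077 0.245]
wrist {'vfov': 71.214, 'cx': 276.214, 'cy': 211.077, 'cam_to_world': [[0.35, -0.9, -0.259, 0.151], [0.937, 0.336, 0.095, 0.61], [0.001, -0.276, 0.961, 0.373], [0.0, 0.0, 0.0, 1.0]]}
press 0.78 [0.452 0.171 0.011]
hub 0.84 [0.451 0.169 0.007]
{'t': 0.9, 'joints': array([ 1.10178529e+00,  2.16886634e-01,  1.61340484e+00,  1.73261412e-05,
        1.31128734e+00, -1.12193075e-01]), 'qd': array([-0.00024774, -0.00143319,  0.00111219,  0.00081236,  0.00020968,
       -0.00096712]), 'tau': array([-3.04123141e-04, -3.96879387e+01, -3.04259348e+01, -7.54756206e-05,
        5.79979023e-04,  1.16520195e-05]), 'position': array([0.21828583, 0.58565699, 0.23130602]), 'ee_rot': array([-6.04005267e-06,  1.77466219e-01,  9.84126893e-01,  9.02599442e-06]), 'force': array([ 0.34869034, -0.03331823,  0.29048217]), 'moment': array([-0.02916552,  0.02276705, -0.01690496]), 'gripper_width': 0.08548045367639502} -0.0187
```

View pics/scene0.png

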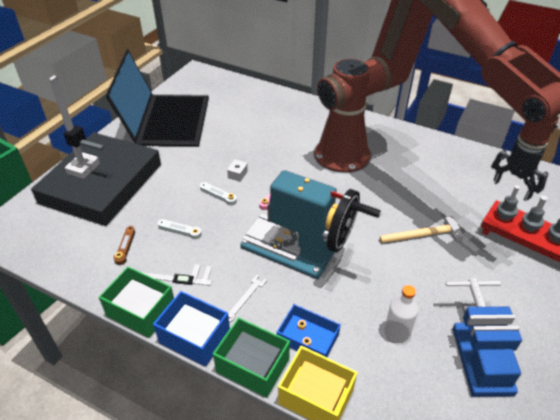

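View pics/top0.png

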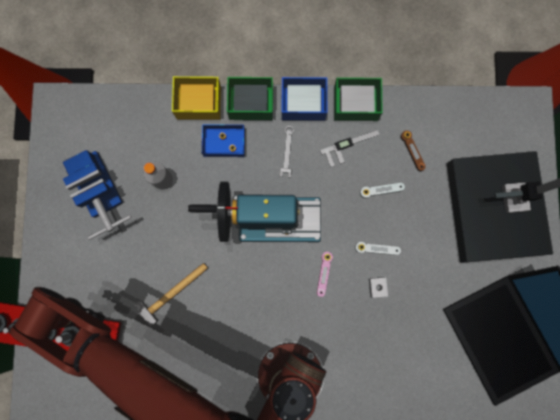

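The scene picture has the press at (290,225), with silver levers at (218,192) and (180,229), brown at (124,244) and pink at (265,200). In the top picture the silver levers are at (382,189) and (379,249). Next I'll enlarge the two silver ones.

```bash
python3 - <<'E'
from h import *
import pickle
S={n:capture(n) for n in("scene","top")}
S["mask"]={(n,o):[(r["conf"],r["mask"]) for r in models.silhouettes(n,o)] for n in("scene","top") for o in("lever","press")}
pickle.dump(S,open("s0.pkl","wb"))
a=cv2.resize(S["scene"]["img"][175:245,150:250],None,fx=5,fy=5,interpolation=cv2.INTER_CUBIC)
b=cv2.resize(S["top"]["img"][175:265,350:412],None,fx=4,fy=4,interpolation=cv2.INTER_CUBIC)
o=np.zeros((360,760,3),np.uint8);o[:350,:500]=a;o[:360,505:505+248]=b
cv2.imwrite("pics/crop0.png",o)
for k,v in S["mask"].items():
  for cf,m in v:
    P=cloud(S[k[0]],m);print(k,round(cf,2),m.sum(),np.round(np.median(P,0),3),np.round(np.percentile(P[:,2],[2,50,90,99]),3))
E
```

```text
('scene', 'lever') 0.93 359 [ 0.417 -0.284  0.019] [0.002 0.019 0.025 0.033]
('scene', 'lever') 0.76 423 [ 0.754 -0.405  0.019] [-0.     0.019  0.025  0.033]
('scene', 'lever') 0.5 90 [ 0.39  -0.12   0.022] [-0.     0.022  0.03   0.033]
('scene', 'press') 0.67 8157 [0.542 0.095 0.175] [0.006 0.175 0.276 0.288]
('scene', 'press') 0.62 370 [0.737 0.014 0.006] [-0.002  0.006  0.011  0.014]
('top', 'lever') 0.74 388 [ 0.745 -0.41   0.02 ] [0.003 0.02  0.027 0.034]
('top', 'lever') 0.7 328 [ 0.409 -0.285  0.021] [0.01  0.021 0.028 0.033]
('top', 'lever') 0.69 387 [ 0.332 -0.108  0.02 ] [0.002 0.02  0.028 0.035]
('top', 'press') 0.69 5050 [0.494 0.077 0.244] [0.014 0.244 0.28  0.291]
```

View pics/crop0.png

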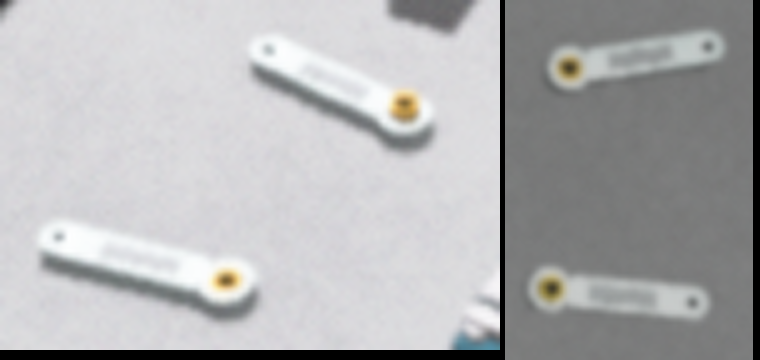

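Lever at scene (218,192) = top (379,249) has the orange bush side standing up, so it's the proud one. The one at scene (180,229) shows a flat ring, so it's the flush one. I'll check this with depth and fit the poses.

```bash
python3 - <<'E'
from h import *
import pickle
S=pickle.load(open("s0.pkl","rb"))
for n in("scene","top"):
    c=S[n]; P=cloud(c,np.ones(c["depth"].shape,bool))
    # bench plane check
    b=P[(abs(P[:,2])<0.01)&(P[:,0]>.3)&(P[:,0]<.8)&(abs(P[:,1])<.5)];print(n,"bench z",np.median(b[:,2]))
    for nm,(x0,x1,y0,y1) in {"proud":(.36,.47,-.37,-.2),"other":(.55,.68,-.39,-.2)}.items():
        q=P[(P[:,0]>x0)&(P[:,0]<x1)&(P[:,1]>y0)&(P[:,1]<y1)&(P[:,2]>.010)]
        if len(q)<10: continue
        r=cv2.minAreaRect(q[:,:2].astype(np.float32)*1000);print(nm,len(q),"z99",np.round(np.percentile(q[:,2],[50,95,99,100]),4),"rect",r)
        h=q[q[:,2]>.0255];print("  high pts",len(h),h[:,:2].mean(0) if len(h) else None)
    # head top
    h=P[(P[:,2]>.262)&(P[:,2]<.30)&(P[:,0]>.35)&(P[:,0]<.65)&(P[:,1]>-.1)&(P[:,1]<.19)]
    print("head",len(h),np.median(h[:,2]),cv2.minAreaRect(h[:,:2].astype(np.float32)*1000), np.round([np.percentile(h[:,0],[1,99]),np.percentile(h[:,1],[1,99])],4))
    bd=P[(P[:,2]>.028)&(P[:,2]<.042)&(P[:,0]>.38)&(P[:,0]<.62)&(P[:,1]>-.15)&(P[:,1]<.1)]
    print("bed",len(bd),np.median(bd[:,2]),cv2.minAreaRect(bd[:,:2].astype(np.float32)*1000))
    hd=P[(P[:,2]>.23)&(P[:,2]<.31)&(P[:,0]>.45)&(P[:,0]<.55)&(P[:,1]>.23)&(P[:,1]<.34)]
    if len(hd): print("handle",len(hd),np.round(np.percentile(hd,[2,50,98],0),4)); print(np.polyfit(hd[:,1],hd[:,0],1))
E
python3 - <<'E'
import cv2,pickle
S=pickle.load(open("s0.pkl","rb"))
a=cv2.resize(S["scene"]["img"][160:290,220:390],None,fx=4.5,fy=4.5,interpolation=cv2.INTER_CUBIC);cv2.imwrite("pics/press0.png",a)
b=cv2.resize(S["top"]["img"][175:250,180:330],None,fx=5,fy=5,interpolation=cv2.INTER_CUBIC);cv2.imwrite("pics/press1.png",b)
E
```

```text
scene bench z 0.00020785715338578203
proud 306 z99 [0.0198 0.029  0.0335 0.0341] rect ((410.73138427734375, -286.67083740234375), (150.42333984375, 38.173675537109375), 83.51598358154297)
  high pts 31 [ 0.41551583 -0.24675256]
other 371 z99 [0.0195 0.025  0.0269 0.0299] rect ((607.5287475585938, -304.0845642089844), (38.475337982177734, 148.89002990722656), 7.852546691894531)
  high pts 14 [ 0.6117046  -0.29662496]
head 1449 0.27443126142187313 ((508.64324951171875, 89.5898208618164), (197.74916076660156, 88.43083190917969), 89.42388153076172) [[ 0.4683  0.5505]
 [-0.0058  0.1811]]
bed 1205 0.03510088345135598 ((476.77777099609375, -15.595909118652344), (194.35379028320312, 228.04864501953125), 0.37931281328201294)
handle 230 [[0.5003 0.2325 0.2654]
 [0.5134 0.2654 0.2783]
 [0.5207 0.2971 0.2841]]
[-0.01279209  0.51569003]
top bench z 0.0006371135521545668
proud 395 z99 [0.0206 0.0295 0.0322 0.0375] rect ((414.55047607421875, -282.0592041015625), (108.86766052246094, 161.27557373046875), 0.4292870759963989)
  high pts 64 [ 0.41190334 -0.26382577]
other 392 z99 [0.0195 0.0268 0.03   0.0342] rect ((617.5526123046875, -295.7803955078125), (122.59666442871094, 189.2200469970703), 0.48407626152038574)
  high pts 43 [ 0.60733797 -0.30151828]
head 1736 0.2749576125722958 ((506.9608154296875, 89.83245849609375), (198.23922729492188, 83.83295440673828), 89.47237396240234) [[ 0.4659  0.5464]
 [-0.0087  0.1653]]
bed 977 0.03496461203974932 ((497.1705017089844, -36.29457092285156), (239.51235961914062, 183.43650817871094), 74.01337432861328)
handle 210 [[0.4956 0.232  0.2694]
 [0.506  0.2638 0.2795]
 [0.5188 0.297  0.2866]]
[-0.00919569  0.5088137 ]
```

View pics/press0.png

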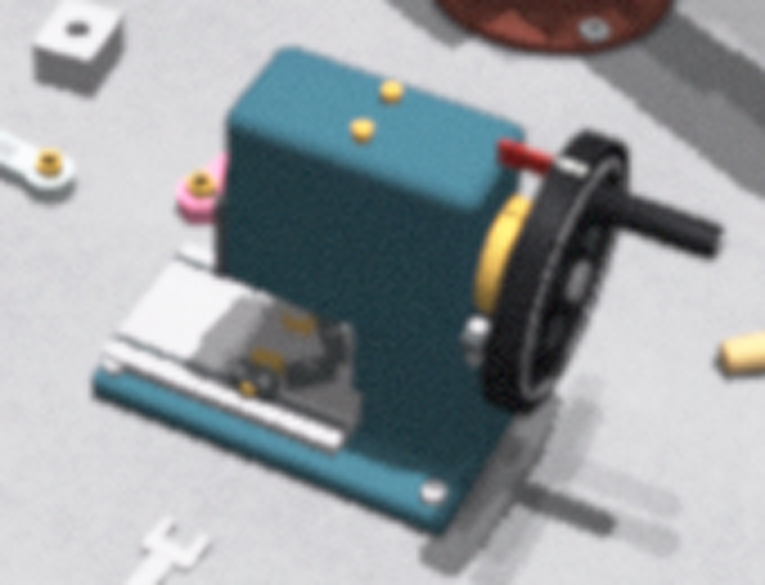

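View pics/press1.png

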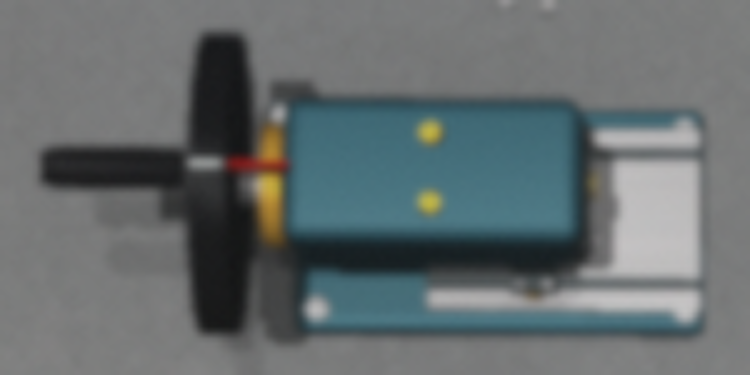

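```bash
python3 -m creep '-1 .03 -.05 .02 0 0 -.11; -1 .03 -.05 .02 0 0 -.11; -1 .03 -.05 .02 0 0 -.11; -1 .03 -.05 .02 0 0 -.11; -1 .03 -.05 .02 0 0 -.11; -1 .01 -.05 .025 0 0 -.11; -1 .01 -.05 .025 0 0 -.11; -1 .01 -.05 .025 0 0 -.11; -1 0 -.06 0 0 0 -.11; -1 0 -.06 0 0 0 -.11; -1 0 -.06 0 0 0 -.11; -1 0 -.06 0 0 0 -.11'
python3 -m creep '-1 0 -.06 -.01 0 0 0; -1 0 -.06 -.01 0 0 0; -1 .02 -.05 -.02 0 0 0; -1 .02 -.05 -.02 0 0 0; -1 0 0 0 0 0 0;-1 0 0 0 0 0 0'
python3 - <<'E'
from h import *
import pickle
c=capture("wrist");m=models.silhouettes("wrist","lever");l=models.silhouettes("wrist","locator")
pickle.dump((c,m,l,robot.read_state()),open("s1.pkl","wb"))
cv2.imwrite("pics/w1.png",c["img"]);print(np.round(c["cam_to_world"],3).tolist())
for r in m+l: P=cloud(c,r["mask"]);print(r["conf"],r["mask"].sum(),np.median(P,0))
E
```

```text
t: 2.7
position: [0.3979, -0.0561, 0.4067]
ee_rot: [0.001, 0.745, 0.667, 0.0]
force: [1.7, -0.2, 0.1]
gripper_width: 0.0854
t: 3.45
position: [0.4381, -0.274, 0.3463]
ee_rot: [-0.001, 0.744, 0.669, 0.0]
force: [0.1, -0.6, -0.5]
gripper_width: 0.0854
[[0.994, 0.102, 0.03, 0.444], [-0.106, 0.956, 0.273, -0.205], [-0.001, -0.274, 0.962, 0.488], [0.0, 0.0, 0.0, 1.0]]
0.88 2079 [ 0.33037566 -0.11199198  0.01954919]
0.77 1396 [ 0.41007633 -0.27819815  0.01944061]
0.58 1747 [ 0.74335827 -0.40732982  0.01882841]
```

View pics/w1.png

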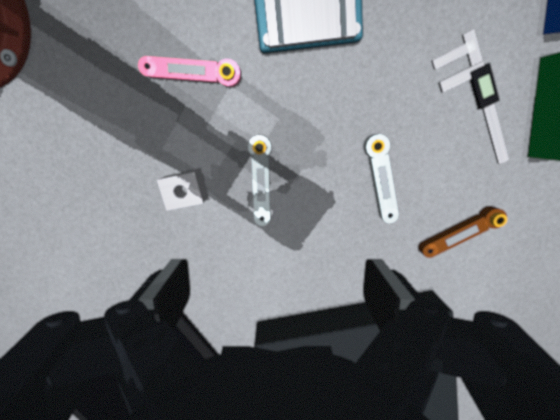

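```bash
python3 - <<'E'
from h import *
import pickle
c,m,l,s=pickle.load(open("s1.pkl","rb"))
A=cloud(c,np.ones(c["depth"].shape,bool)&(np.arange(420)[:,None]<255))
for nm,(x0,x1,y0,y1) in {"proud":(.36,.47,-.37,-.2),"other":(.55,.68,-.39,-.2)}.items():
    q=A[(A[:,0]>x0)&(A[:,0]<x1)&(A[:,1]>y0)&(A[:,1]<y1)&(A[:,2]>.012)&(A[:,2]<.024)]
    k=q[:,:2]
    r=cv2.minAreaRect((k*1000).astype(np.float32));print(nm,r,len(q))
    q=A[(A[:,0]>x0)&(A[:,0]<x1)&(A[:,1]>y0)&(A[:,1]<y1)&(A[:,2]>.026)]; print("bush",len(q),q.mean(0) if len(q) else 0,q[:,2].max() if len(q) else 0)
b=A[(A[:,2]>.026)&(A[:,2]<.042)&(A[:,0]>.38)&(A[:,0]<.64)&(A[:,1]>-.15)]
print("bed",np.median(b[:,2]),np.percentile(b[:,0],[0,1,99,100]),b[:,1].min())
g=c["img"];f=210/np.tan(np.radians(c["vfov"]/2));print("f",f)
# boss centre/hole pixel positions at known heights
for u,v,z in((258.5,148,.03),(262,217,.02),(378,146,.02),(390,216,.02),(272,42,.03),(352,36,.03)):
    r=w(c,ray(c,u,v))-np.array(c["cam_to_world"])[:3,3];o=np.array(c["cam_to_world"])[:3,3];t=(z-o[2])/r[2];print(u,v,np.round(o+r*t,4), "depth pt",np.round(px(c,u,v),4))
cv2.imwrite("pics/w1a.png",cv2.resize(g[0:60,240:380],None,fx=5,fy=5,interpolation=cv2.INTER_CUBIC))
cv2.imwrite("pics/w1b.png",cv2.resize(g[130:230,220:300],None,fx=6,fy=6,interpolation=cv2.INTER_CUBIC))
E
```

```text
proud ((407.30572509765625, -287.04144287109375), (145.7946014404297, 34.38258743286133), 83.62850952148438) 1321
bush 136 [ 0.41392769 -0.2311083   0.02852358] 0.03206896705092327
other ((609.4185791015625, -304.95556640625), (35.328487396240234, 147.57862854003906), 11.677741050720215) 1585
bush 0 0 0
bed 0.03441409043241703 [0.38000687 0.3839677  0.56673347 0.57259863] -0.13058676489240278
f 293.24831956274875
258.5 148 [ 0.4133 -0.232   0.03  ] depth pt [ 0.413  -0.2322  0.0268]
262 217 [ 0.4045 -0.3453  0.02  ] depth pt [ 0.4045 -0.3452  0.0201]
378 146 [ 0.5984 -0.2494  0.02  ] depth pt [ 0.5996 -0.2498  0.0163]
390 216 [ 0.617  -0.3662  0.02  ] depth pt [ 0.617  -0.3662  0.0199]
272 42 [ 0.4498 -0.0902  0.03  ] depth pt [ 0.4497 -0.0913  0.0346]
352 36 [ 0.561  -0.0947  0.03  ] depth pt [ 0.56   -0.0956  0.034 ]
```

View pics/w1a.png

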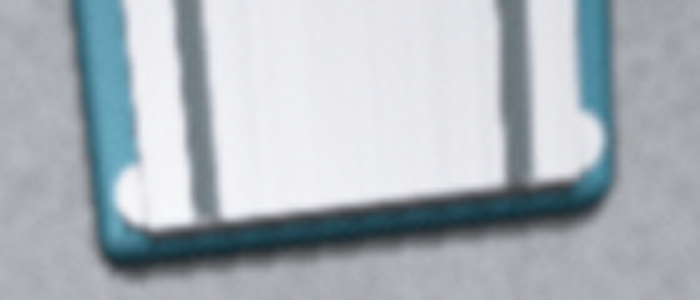

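View pics/w1b.png

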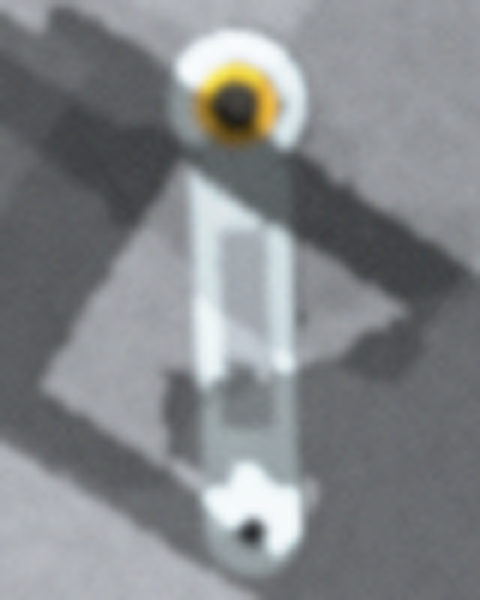

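```bash
python3 -m creep '-1 -.007 -.012 -.05 .061 -.0064 0; -1 -.007 -.012 -.05 .061 -.0064 0; -1 -.007 -.012 -.05 .061 -.0064 0; -1 -.007 -.012 -.05 .061 -.0064 0; -1 -.007 -.013 -.05 0 0 0; -1 0 0 -.03 0 0 0; -1 0 0 -.02 0 0 0; -1 0 0 0 0 0 0; -1 0 0 0 0 0 0'
python3 - <<'E'
from h import *
import pickle
c=capture("wrist");pickle.dump((c,robot.read_state()),open("s2.pkl","wb"))
cv2.imwrite("pics/w2.png",c["img"])
c,m,l,s=pickle.load(open("s1.pkl","rb"))
o=np.array(c["cam_to_world"])[:3,3]
for u,v in((269.4,46.4),(355,36.6)):
    r=w(c,ray(c,u,v))-o;print(np.round(o+r*(.035-o[2])/r[2],4))
E
```

```text
t: 4.72
position: [0.4045, -0.3361, 0.0481]
ee_rot: [-0.08, 0.738, 0.664, 0.091]
force: [0.3, -1.0, -0.3]
gripper_width: 0.0856
[ 0.4456 -0.0965  0.035 ]
[ 0.5638 -0.097   0.035 ]
```

View pics/w2.png

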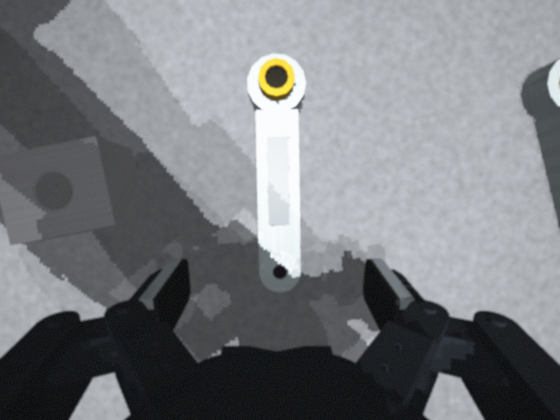

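Wrist view: the lever lies between the open fingers, bush at (276,77), tail hole at (279,271). It's centred well and nearly parallel to the tool.

```bash
python3 - <<'E'
from h import *
import pickle
c,s=pickle.load(open("s2.pkl","rb"))
o=np.array(c["cam_to_world"])[:3,3]
R=[]
for u,v,z in((276,77,.03),(276,84,.02),(279.5,271,.02)):
    r=w(c,ray(c,u,v))-o;R.append(o+r*(z-o[2])/r[2]);print(np.round(R[-1],4))
d=R[0]-R[2];print(np.degrees(np.arctan2(d[0],d[1])),np.linalg.norm(d[:2]))
print(s["position"],s["ee_rot"])
A=cloud(c,np.ones(c["depth"].shape,bool)&(np.arange(420)[:,None]<255))
q=A[(A[:,0]>.37)&(A[:,0]<.45)&(A[:,1]<-.2)&(A[:,2]>.008)&(A[:,2]<.024)]
print(cv2.minAreaRect((q[:,:2]*1000).astype(np.float32)))
E
```

```text
[ 0.4136 -0.2319  0.03  ]
[ 0.4136 -0.232   0.02  ]
[ 0.4036 -0.3472  0.02  ]
4.958555525791684 0.11567532670906144
[ 0.40459028 -0.33639183  0.04824456] [-0.08007502  0.73778418  0.66410211  0.09072424]
((408.968017578125, -275.0861511230469), (123.71338653564453, 35.327842712402344), 83.42757415771484)
```

```bash
python3 -m creep '-1 -.001 0 -.021 0 0 0; -1 0 0 -.02 0 0 0; -1 0 0 0 0 0 0; 1 0 0 0 0 0 0; 1 0 0 0 0 0 0; 1 0 0 0 0 0 0; 1 0 0 0 0 0 0; 1 0 0 0 0 0 0' 90
```

```text
t: 5.78
position: [0.4031, -0.3362, 0.0063]
ee_rot: [-0.081, 0.738, 0.664, 0.091]
force: [0.4, -0.5, 5.6]
gripper_width: 0.0235
```

```bash
python3 -m creep '1 0 0 0 0 0 0; 1 0 0 .01 0 0 0; 1 0 0 .02 0 0 0; 1 0 0 .03 0 0 0; 1 0 0 .03 0 0 0; 1 0 0 0 0 0 0'
python3 - <<'E'
from h import *
import pickle
c=capture("wrist");pickle.dump((c,robot.read_state()),open("s3.pkl","wb"))
cv2.imwrite("pics/w3.png",c["img"]);print(robot.read_state()["force"])
E
```

```text
t: 6.52
position: [0.4039, -0.3374, 0.0985]
ee_rot: [-0.078, 0.738, 0.664, 0.09]
force: [-0.1, -0.9, -3.0]
gripper_width: 0.0241
[-0.17527775 -0.11354215 -2.73419958]
```

View pics/w3.png

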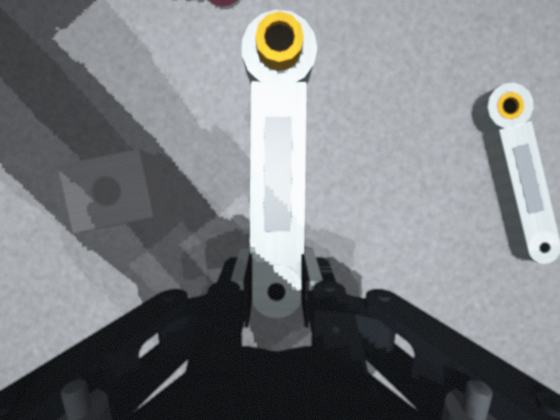

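Lever is held: bush at (279,38), tail hole at (276,292), and the flush lever's untouched on the right. Now measuring its pose in the hand.

```bash
cat > lev.py <<'E'
from h import *
def lev(c,s):
    # lever points in tool-ish frame near the hand
    D=c["depth"];M=np.zeros(D.shape,bool);M[:255]=1
    A=cloud(c,M&(D>0));p=s["position"]
    q=A[(np.abs(A[:,2]-p[2]-.008)<.035)&(abs(A[:,0]-p[0])<.06)&(A[:,1]-p[1]<.15)&(A[:,1]-p[1]>0.02)]
    return q
E
python3 - <<'E'
from lev import *
import pickle
c,s=pickle.load(open("s3.pkl","rb"))
q=lev(c,s);b=q[(q[:,1]<s["position"][1]+.075)]
X=np.c_[b[:,:2],np.ones(len(b))]
k=None;w_=np.ones(len(b),bool)
for _ in range(6):
    k=np.linalg.lstsq(X[w_],b[w_][:,2],rcond=None)[0];r=b[:,2]-X@k;w_=abs(r)<.003
print(len(b),w_.sum(),"plane",k,"pitch deg along y",np.degrees(np.arctan(k[1])),"top z at TCP y, +105",[np.array([*(s["position"][:2]+d),1])@k for d in (np.zeros(2),np.array([.011,.105]))])
o=np.array(c["cam_to_world"])[:3,3]
zt=lambda x,y:k[0]*x+k[1]*y+k[2]
R=[]
for u,v,dz in((279,38,.01),(279,46,0),(276.3,292,0)):
    rr=w(c,ray(c,u,v))-o;t=(.1-o[2])/rr[2]
    for _ in range(20): P=o+rr*t;t=(zt(*P[:2])+dz-o[2])/rr[2]
    R.append(P);print(np.round(P,4))
d=R[1]-R[2];print("yaw",np.degrees(np.arctan2(-d[0],d[1])),np.linalg.norm(d),"rel TCP",R[0]-s["position"],R[1]-s["position"])
# top press
E
cat > q.py <<'E'
import sys,numpy as np
from scipy.spatial.transform import Rotation as R
from bench import robot
s=robot.read_state();q=s["ee_rot"];M=R.from_quat([q[1],q[2],q[3],q[0]]).as_matrix()
print("t",round(s["t"],2),"pos",np.round(s["position"],4),"F",np.round(s["force"],1),"w",round(s["gripper_width"],4),"toolx yaw",round(np.degrees(np.arctan2(M[1,1],M[0,1])),2),"lean",round(np.degrees(np.arcsin(M[1,2])),2),"z",np.round(M[:,2],3),"j",np.round(s["joints"],2))
E
python3 q.py
```

```text
6203 6203 plane [ 0.00217976 -0.00945458  0.10743004] pitch deg along y -0.5416913756310824 top z at TCP y, +105 [np.float64(0.11148734897576007), np.float64(0.11051859548362672)]
[ 0.4143 -0.2331  0.1205]
[ 0.4147 -0.2314  0.1105]
[ 0.4009 -0.3486  0.1116]
yaw -6.717792901250102 0.1179731153589178 rel TCP [0.01148902 0.1031725  0.02385793] [0.01180346 0.10482653 0.01384298]
t 6.58 pos [ 0.4029 -0.3363  0.0967] F [-0.2 -0.1 -2.7] w 0.0237 toolx yaw -6.06 lean 13.8 z [ 0.027  0.239 -0.971] j [-0.93  0.26  1.85  0.18  1.21 -0.9 ]
```

```bash
python3 -m creep '1 .012 .034 .03 .075 0 .027; 1 .012 .034 .03 .075 0 .027; 1 .012 .034 .03 .075 0 .026; 1 .012 .034 .03 .075 0 .026; 1 0 0 0 0 0 0; 1 0 0 0 0 0 0'
python3 - <<'E'
from h import *
import pickle
c=capture("wrist");l=models.silhouettes("wrist","locator");pickle.dump((c,l,robot.read_state()),open("s4.pkl","wb"))
cv2.imwrite("pics/w4.png",c["img"]);print([r["conf"] for r in l])
E
python3 q.py
```

```text
t: 7.32
position: [0.4493, -0.1992, 0.2134]
ee_rot: [-0.197, 0.682, 0.68, 0.184]
force: [-0.9, 0.2, -2.3]
gripper_width: 0.0236
[0.59, 0.15]
t 7.42 pos [ 0.4492 -0.1993  0.2136] F [-0.7  0.1 -2.4] w 0.0233 toolx yaw 0.14 lean 31.27 z [-0.017  0.519 -0.855] j [-0.79  0.18  1.78  0.36  1.6  -0.85]
```

View pics/w4.png

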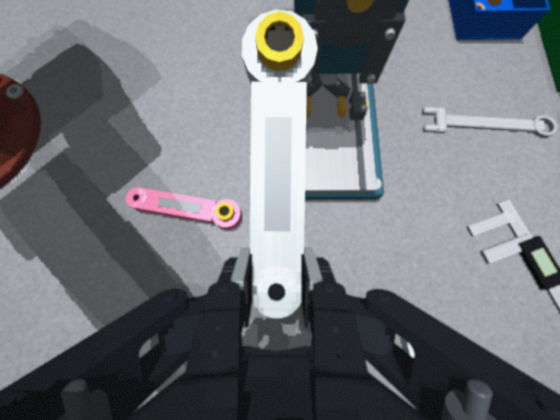

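The lever covers the left half of the locator, whose brass jaws show at (308,105) and (342,105). I'll shift sideways for a clear view.

```bash
python3 -m creep '1 -.045 0 0 0 0 0; 1 -.02 0 0 0 0 0; 1 0 0 0 0 0 0; 1 0 0 0 0 0 0'
python3 - <<'E'
from h import *
import pickle
c=capture("wrist");pickle.dump((c,robot.read_state()),open("s5.pkl","wb"))
cv2.imwrite("pics/w5.png",cv2.resize(c["img"][0:220,270:470],None,fx=3.5,fy=2.7,interpolation=cv2.INTER_CUBIC))
E
python3 q.py
```

```text
t: 7.92
position: [0.3859, -0.1998, 0.2154]
ee_rot: [-0.195, 0.682, 0.68, 0.185]
force: [1.2, -0.5, -1.7]
gripper_width: 0.0235
t 7.97 pos [ 0.386  -0.1997  0.2154] F [-0.2 -0.4 -2.4] w 0.0234 toolx yaw 0.16 lean 31.18 z [-0.014  0.518 -0.855] j [-0.87  0.07  1.89  0.33  1.62 -0.93]
```

View pics/w5.png

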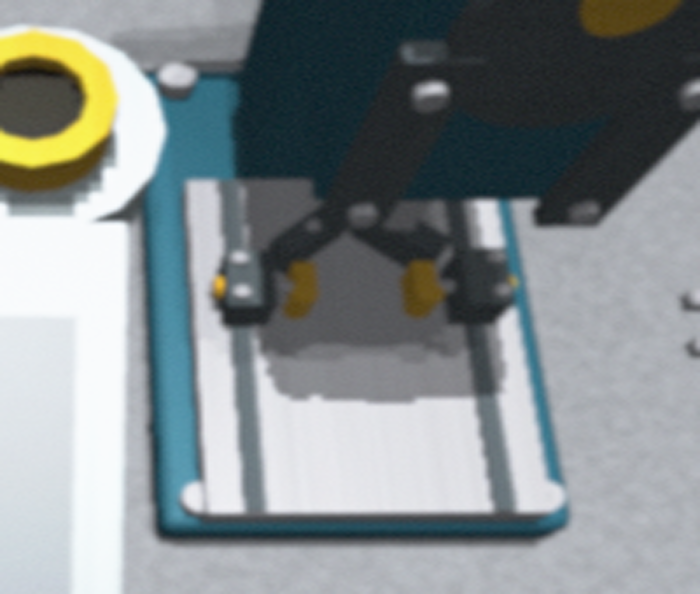

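```bash
python3 - <<'E'
from h import *
import pickle
c,s=pickle.load(open("s5.pkl","rb"))
o=np.array(c["cam_to_world"])[:3,3]
for n,X,Y,z in(("FL",205,514,.035),("FR",548,514,.035),("Lback",187,180,.035),("Rback~",500,195,.035),("gLf",254,510,.035),("gLb",230,183,.035),("gRf",503,510,.035),("gRm",478,325,.035),("jawL front-in",311,312,.043),("jawR front-in",405,312,.043),("jawL in",317,280,.043),("jawR in",404,280,.043),("apex top",362,232,.051),("blkL f-top r",270,297,.05),("blkR f-top l",452,297,.05)):
    u,v=270+X/3.5-.5,Y/2.7-.5
    r=w(c,ray(c,u,v))-o;print(n,(round(u,1),round(v,1)),np.round(o+r*(z-o[2])/r[2],4),"depth",np.round(px(c,u,v),4))
E
```

```text
FL (328.1, 189.9) [ 0.4442 -0.0956  0.035 ] depth [ 0.4455 -0.0929  0.0272]
FR (426.1, 189.9) [ 0.5623 -0.0961  0.035 ] depth [ 0.5634 -0.0953  0.0328]
Lback (322.9, 66.2) [0.4452 0.0842 0.035 ] depth [0.4477 0.0971 0.0205]
Rback~ (412.4, 71.7) [0.5661 0.0738 0.035 ] depth [ 0.5136 -0.0103  0.1337]
gLf (342.1, 188.4) [ 0.4613 -0.0938  0.035 ] depth [ 0.4614 -0.0936  0.0346]
gLb (335.2, 67.3) [0.4619 0.0822 0.035 ] depth [0.4619 0.0822 0.035 ]
gRf (413.2, 188.4) [ 0.5471 -0.0941  0.035 ] depth [ 0.5473 -0.094   0.0346]
gRm (406.1, 119.9) [ 5.492e-01 -2.000e-04  3.500e-02] depth [ 5.491e-01 -3.000e-04  3.510e-02]
jawL front-in (358.4, 115.1) [0.4858 0.0021 0.043 ] depth [0.4867 0.0041 0.04  ]
jawR front-in (385.2, 115.1) [0.5198 0.0019 0.043 ] depth [0.5237 0.0082 0.0333]
jawL in (360.1, 103.2) [0.4892 0.0195 0.043 ] depth [0.4873 0.015  0.0493]
jawR in (384.9, 103.2) [0.5211 0.0192 0.043 ] depth [0.5224 0.0215 0.0398]
apex top (372.9, 85.4) [0.505  0.0399 0.051 ] depth [0.5084 0.0471 0.0418]
blkL f-top r (346.6, 109.5) [0.4696 0.0056 0.05  ] depth [0.4688 0.0034 0.0532]
blkR f-top l (398.6, 109.5) [0.5344 0.005  0.05  ] depth [0.538  0.0104 0.0421]
```

```bash
python3 -m creep '1 .024 0 -.01 -.06 0 0; 1 .024 0 -.01 -.06 0 0; 1 .024 0 -.01 -.06 0 0; 1 .024 0 -.01 -.06 0 0; 1 .022 0 -.01 -.06 0 0; 1 0 .006 -.03 0 0 0; 1 0 .01 -.03 0 0 0; 1 0 .01 -.02 0 0 0; 1 0 .01 -.01 0 0 0; 1 0 .01 -.01 0 0 0; 1 0 0 0 0 0 0; 1 0 0 0 0 0 0'
python3 - <<'E'
from h import *
import pickle
c=capture("wrist");pickle.dump((c,robot.read_state()),open("s6.pkl","wb"))
cv2.imwrite("pics/w6.png",c["img"])
E
python3 q.py
```

```text
t: 9.48
position: [0.5041, -0.1538, 0.0661]
ee_rot: [-0.091, 0.703, 0.701, 0.081]
force: [0.3, -0.7, -1.3]
gripper_width: 0.0238
t 9.53 pos [ 0.5041 -0.1541  0.0663] F [ 0.3 -0.  -2.1] w 0.0235 toolx yaw -0.1 lean 13.96 z [-0.013  0.241 -0.97 ] j [-0.55  0.29  1.89  0.22  1.11 -0.66]
```

View pics/w6.png

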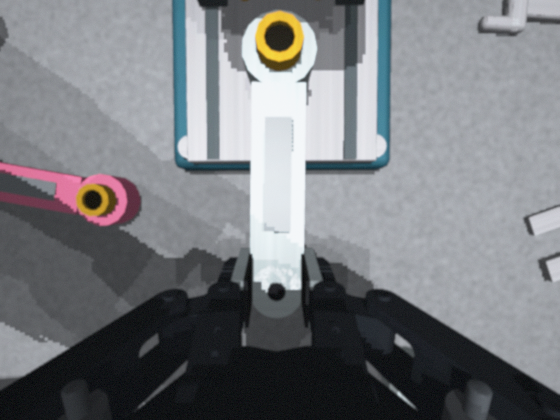

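The lever's over the bed, boss at (279,46), bed grooves at x≈212 and 350. Checking lateral offset and yaw.

```bash
python3 - <<'E'
from lev import *
import pickle
c,s=pickle.load(open("s6.pkl","rb"))
o=np.array(c["cam_to_world"])[:3,3];g=c["img"].astype(int).sum(2)/3
def at(u,v,z):
    r=w(c,ray(c,u,v))-o;return o+r*(z-o[2])/r[2]
def cen(v,a,b):
    row=g[v,a:b];wt=np.clip(np.median(row)+0-row-15,0,None);return (wt*np.arange(a,b)).sum()/wt.sum()
L=[];Rr=[]
for v in range(40,150,10):
    l,r=cen(v,200,226),cen(v,338,362);L.append(at(l,v,.035));Rr.append(at(r,v,.035))
L=np.array(L);Rr=np.array(Rr)
for n,a in(("L",L),("R",Rr)): print(n,np.round(a[[0,5,10],:2],4),"slope",np.polyfit(a[:,1],a[:,0],1)[0])
print("mid fit x at y=.026:",np.polyval(np.polyfit(np.r_[L[:,1],Rr[:,1]],np.r_[L[:,0]-L[:,0].mean(),Rr[:,0]-Rr[:,0].mean()],1),.026-L[:,1].mean()*0)+(L[:,0].mean()+Rr[:,0].mean())/2)
# front edge
for u in (195,225,240,320,335,365): 
    col=g[150:175,u];v=150+np.argmin(np.diff(col));print(u,v,np.round(at(u,v,.035),4))
# lever
q=lev(c,s);b=q[(q[:,1]<s["position"][1]+.075)&(abs(q[:,0]-s["position"][0])<.016)&(q[:,2]>.06)]
k=np.linalg.lstsq(np.c_[b[:,:2],np.ones(len(b))],b[:,2],rcond=None)[0];print("plane",k)
for u,v,dz in((279.3,38,.01),(279.3,46,0),(276.3,292,0)):
    z=.08
    for _ in range(20): P=at(u,v,z);z=k@[P[0],P[1],1]+dz
    print(np.round(P,4))
for v in range(95,240,20):
    row=g[v,235:320];d=np.diff(row);a=235+np.argmax(d[:30])+.5;e=235+50+np.argmin(d[50:])+.5
    z=.08
    for _ in range(9): P=at((a+e)/2,v,z);z=k@[P[0],P[1],1]
    print("bar",a,e,np.round(P,4))
E
```

```text
L [[ 0.4619 -0.0206]
 [ 0.4619 -0.0513]
 [ 0.4619 -0.0823]] slope -0.0006973902635738871
R [[ 0.548  -0.0214]
 [ 0.5478 -0.0519]
 [ 0.5476 -0.0828]] slope 0.0017116592882666717
mid fit x at y=.026: 0.5048294482288593
195 160 [ 0.4506 -0.0948  0.035 ]
225 160 [ 0.4696 -0.0949  0.035 ]
240 160 [ 0.4791 -0.0949  0.035 ]
320 160 [ 0.5294 -0.0951  0.035 ]
335 160 [ 0.5388 -0.0952  0.035 ]
365 160 [ 0.5575 -0.0952  0.035 ]
plane [-0.01528173 -0.00561045  0.08590273]
[ 0.5041 -0.0489  0.0885]
[ 0.5041 -0.0471  0.0785]
[ 0.5025 -0.1651  0.0792]
bar 250.5 305.5 [ 0.5034 -0.0702  0.0786]
bar 250.5 305.5 [ 0.5034 -0.0796  0.0787]
bar 251.5 291.5 [ 0.5003 -0.0891  0.0788]
bar 250.5 304.5 [ 0.5032 -0.0987  0.0788]
bar 249.5 304.5 [ 0.5029 -0.1083  0.0788]
bar 249.5 304.5 [ 0.5029 -0.1179  0.0789]
bar 249.5 304.5 [ 0.5029 -0.1275  0.0789]
bar 249.5 303.5 [ 0.5026 -0.1372  0.079 ]
```

```bash
python3 -m creep '1 .002 0 -.008 0 0 .013; 1 0 0 -.006 0 0 0; 1 0 0 -.004 0 0 0; 1 0 0 -.003 0 0 0; 1 0 0 -.001 0 0 0; 1 0 0 0 0 0 0' && python3 q.py; python3 -m creep '1 0 0 -.001 0 0 0; 1 0 0 0 0 0 0';python3 q.py
```

```text
t: 10.28
position: [0.5053, -0.1533, 0.0433]
ee_rot: [-0.092, 0.698, 0.705, 0.08]
force: [0.3, 0.5, -2.5]
gripper_width: 0.0236
t 10.28 pos [ 0.5053 -0.1533  0.0433] F [ 0.3  0.5 -2.5] w 0.0236 toolx yaw 0.66 lean 14.02 z [-0.018  0.242 -0.97 ] j [-0.54  0.33  1.89  0.23  1.08 -0.68]
t: 10.52
position: [0.5053, -0.1533, 0.0424]
ee_rot: [-0.092, 0.698, 0.705, 0.08]
force: [-0.9, 0.1, -2.7]
gripper_width: 0.0236
t 10.53 pos [ 0.5053 -0.1533  0.0424] F [-0.9  0.1 -2.7] w 0.0236 toolx yaw 0.66 lean 14.01 z [-0.018  0.242 -0.97 ] j [-0.54  0.33  1.89  0.23  1.08 -0.68]
```

```bash
python3 -m creep '1 0 0 -.001 0 0 0; 1 0 0 0 0 0 0';python3 -m creep '1 0 0 -.0006 0 0 0; 1 0 0 0 0 0 0';python3 q.py
```

```text
t: 10.78
position: [0.5054, -0.1535, 0.0415]
ee_rot: [-0.092, 0.698, 0.705, 0.08]
force: [-0.6, -0.2, -1.2]
gripper_width: 0.0238
t: 11.02
position: [0.5055, -0.1535, 0.0412]
ee_rot: [-0.092, 0.698, 0.705, 0.08]
force: [-0.6, 0.3, 2.4]
gripper_width: 0.0233
t 11.03 pos [ 0.5055 -0.1535  0.0412] F [-0.6  0.3  2.4] w 0.0233 toolx yaw 0.66 lean 14.01 z [-0.018  0.242 -0.97 ] j [-0.54  0.33  1.89  0.23  1.07 -0.68]
```

```bash
python3 -m creep '1 0 .005 0 0 0 0; 1 0 .006 0 0 0 0; 1 0 .006 0 0 0 0; 1 0 .006 0 0 0 0; 1 0 .005 0 0 0 0; 1 0 .003 0 0 0 0; 1 0 0 0 0 0 0'
python3 - <<'E'
from h import *
import pickle
c=capture("wrist");pickle.dump((c,robot.read_state()),open("s7.pkl","wb"))
cv2.imwrite("pics/w7.png",c["img"])
E
python3 q.py
```

```text
t: 11.9
position: [0.506, -0.1222, 0.0413]
ee_rot: [-0.092, 0.698, 0.705, 0.081]
force: [0.4, -2.7, 5.4]
gripper_width: 0.0239
t 11.95 pos [ 0.506  -0.1222  0.0413] F [ 1.3 -1.7  5.3] w 0.0237 toolx yaw 0.65 lean 14.0 z [-0.017  0.242 -0.97 ] j [-0.49  0.31  1.92  0.24  1.06 -0.64]
```

View pics/w7.png

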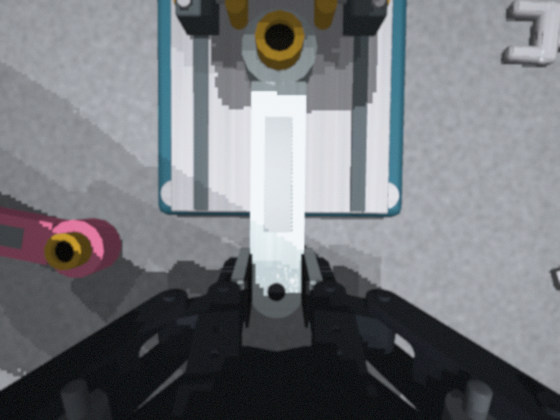

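```bash
python3 -m creep '1 .001 .002 .0002 0 0 0; 1 0 .004 0 0 0 0; 1 0 .004 0 0 0 0; 1 0 .004 0 0 0 0; 1 0 .003 0 0 0 0; 1 0 .002 0 0 0 0; 1 0 .002 0 0 0 0; 1 0 .002 0 0 0 0'
python3 q.py
python3 -m creep '1 0 .002 0 0 0 0; 1 0 .002 0 0 0 0; 1 0 .002 0 0 0 0';python3 q.py
```

```text
t: 12.95
position: [0.5071, -0.1012, 0.0414]
ee_rot: [-0.09, 0.698, 0.706, 0.079]
force: [-1.5, -8.6, 3.9]
gripper_width: 0.0232
t 12.95 pos [ 0.5071 -0.1012  0.0414] F [-1.5 -8.6  3.9] w 0.0232 toolx yaw 0.73 lean 13.75 z [-0.017  0.238 -0.971] j [-0.46  0.3   1.93  0.24  1.04 -0.6 ]
t: 13.32
position: [0.5071, -0.0951, 0.0415]
ee_rot: [-0.09, 0.698, 0.706, 0.079]
force: [-1.8, -8.1, 5.2]
gripper_width: 0.0232
t 13.32 pos [ 0.5071 -0.0951  0.0415] F [-1.8 -8.1  5.2] w 0.0232 toolx yaw 0.71 lean 13.78 z [-0.017  0.238 -0.971] j [-0.45  0.3   1.94  0.24  1.04 -0.59]
```

```bash
python3 -m creep '1 0 .002 0 0 0 0; 1 0 .002 0 0 0 0; 1 0 .002 0 0 0 0; 1 0 .002 0 0 0 0; 1 0 .002 0 0 0 0; 1 0 .002 0 0 0 0';python3 q.py
python3 -m creep '1 0 .001 0 0 0 0; 1 0 .001 0 0 0 0; 1 0 .001 0 0 0 0';python3 q.py
```

```text
t: 14.08
position: [0.5071, -0.0831, 0.0415]
ee_rot: [-0.09, 0.698, 0.706, 0.079]
force: [-1.8, -7.8, 5.1]
gripper_width: 0.0237
t 14.07 pos [ 0.5071 -0.0831  0.0415] F [-1.8 -7.8  5.1] w 0.0237 toolx yaw 0.71 lean 13.78 z [-0.017  0.238 -0.971] j [-0.43  0.29  1.95  0.25  1.04 -0.58]
t: 14.45
position: [0.5071, -0.08, 0.0415]
ee_rot: [-0.09, 0.698, 0.706, 0.08]
force: [-1.3, -7.2, 5.6]
gripper_width: 0.0238
t 14.45 pos [ 0.5071 -0.08    0.0415] F [-1.3 -7.2  5.6] w 0.0238 toolx yaw 0.71 lean 13.8 z [-0.017  0.239 -0.971] j [-0.42  0.29  1.95  0.25  1.03 -0.57]
```

```bash
python3 -m creep '1 0 .001 0 0 0 0; 1 0 .001 0 0 0 0';python3 q.py
python3 -m creep '1 0 .001 0 0 0 0';python3 q.py;python3 -m creep '1 0 .001 0 0 0 0';python3 q.py
```

```text
t: 14.7
position: [0.5071, -0.0791, 0.0415]
ee_rot: [-0.09, 0.698, 0.706, 0.079]
force: [-2.0, -11.7, 6.0]
gripper_width: 0.023
t 14.7 pos [ 0.5071 -0.0791  0.0415] F [ -2.  -11.7   6. ] w 0.023 toolx yaw 0.76 lean 13.65 z [-0.017  0.236 -0.972] j [-0.42  0.29  1.95  0.25  1.03 -0.57]
t: 14.82
position: [0.5071, -0.079, 0.0415]
ee_rot: [-0.089, 0.698, 0.706, 0.078]
force: [-1.8, -14.5, 5.8]
gripper_width: 0.0236
t 14.82 pos [ 0.5071 -0.079   0.0415] F [ -1.8 -14.5   5.8] w 0.0236 toolx yaw 0.79 lean 13.54 z [-0.017  0.234 -0.972] j [-0.42  0.29  1.95  0.24  1.03 -0.57]
t: 14.95
position: [0.5072, -0.079, 0.0415]
ee_rot: [-0.088, 0.698, 0.707, 0.077]
force: [-2.5, -16.9, 7.2]
gripper_width: 0.0237
t 14.95 pos [ 0.5072 -0.079   0.0415] F [ -2.5 -16.9   7.2] w 0.0237 toolx yaw 0.81 lean 13.43 z [-0.016  0.232 -0.973] j [-0.42  0.29  1.95  0.24  1.03 -0.57]
```

```bash
python3 -m creep '1 -.0007 .001 0 0 0 0; 1 0 .001 0 0 0 0';python3 q.py
python3 - <<'E'
from h import *
import pickle
c=capture("wrist");pickle.dump((c,robot.read_state()),open("s8.pkl","wb"))
cv2.imwrite("pics/w8.png",c["img"])
E
```

```text
t: 15.2
position: [0.5072, -0.0789, 0.0415]
ee_rot: [-0.086, 0.698, 0.707, 0.077]
force: [-2.6, -21.3, 3.8]
gripper_width: 0.0236
t 15.2 pos [ 0.5072 -0.0789  0.0415] F [ -2.6 -21.3   3.8] w 0.0236 toolx yaw 0.82 lean 13.2 z [-0.014  0.228 -0.973] j [-0.41  0.28  1.95  0.24  1.03 -0.56]
```

View pics/w8.png

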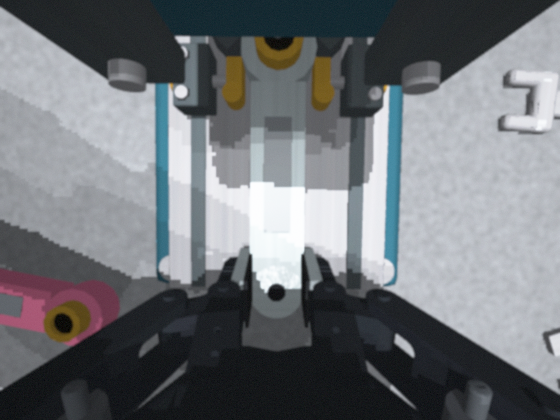

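```bash
python3 -m creep '1 0 -.002 0 0 0 0; 1 0 -.002 0 0 0 0; 1 0 0 0 0 0 0';python3 q.py
```

```text
t: 15.62
position: [0.5069, -0.079, 0.0415]
ee_rot: [-0.089, 0.698, 0.706, 0.079]
force: [0.5, -8.8, 3.5]
gripper_width: 0.0237
t 15.62 pos [ 0.5069 -0.079   0.0415] F [ 0.5 -8.8  3.5] w 0.0237 toolx yaw 0.69 lean 13.7 z [-0.015  0.237 -0.971] j [-0.42  0.29  1.95  0.25  1.03 -0.57]
```

```bash
python3 -m creep '-1 0 0 0 0 0 0; -1 0 0 0 0 0 0; -1 0 0 0 0 0 0; -1 0 0 0 0 0 0; -1 0 -.006 .02 0 0 0; -1 0 -.01 .03 0 0 0; -1 0 -.03 .04 0 0 0; -1 0 -.04 .04 .06 0 0; -1 0 -.03 .03 .06 0 0; -1 0 0 0 .06 0 0; -1 0 0 0 .06 0 0; -1 0 0 0 0 0 0'
python3 - <<'E'
from h import *
import pickle
c=capture("wrist");pickle.dump((c,robot.read_state()),open("s9.pkl","wb"))
cv2.imwrite("pics/w9.png",c["img"])
E
python3 q.py
```

```text
t: 17.12
position: [0.5052, -0.1928, 0.2001]
ee_rot: [-0.176, 0.683, 0.69, 0.164]
force: [-0.6, 0.4, -0.9]
gripper_width: 0.0852
t 17.18 pos [ 0.5053 -0.1924  0.2003] F [ 0.7 -0.2  0.1] w 0.0853 toolx yaw 0.83 lean 27.77 z [-0.019  0.466 -0.885] j [-0.69  0.25  1.7   0.35  1.53 -0.78]
```

View pics/w9.png

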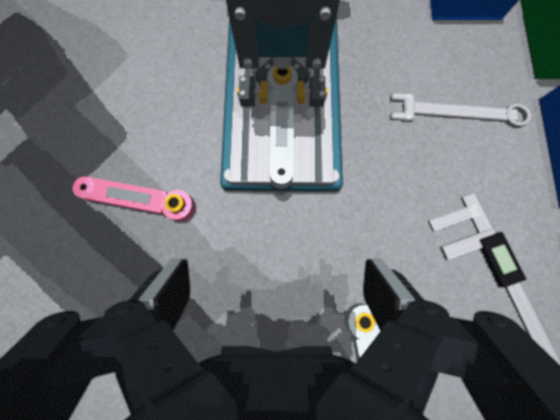

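```bash
python3 - <<'E'
from h import *
import pickle
c,s=pickle.load(open("s9.pkl","rb"))
o=np.array(c["cam_to_world"])[:3,3]
def at(u,v,z):
    r=w(c,ray(c,u,v))-o;return o+r*(z-o[2])/r[2]
for a in((283,72,.065),(281,172,.055),(229,182,.035),(335,182,.035)):print(a,np.round(at(*a),4))
cv2.imwrite("pics/w9a.png",cv2.resize(c["img"][40:200,215:350],None,fx=5,fy=3.7,interpolation=cv2.INTER_CUBIC))
E
```

```text
(283, 72, 0.065) [0.5062 0.0247 0.065 ]
(281, 172, 0.055) [ 0.5051 -0.0909  0.055 ]
(229, 182, 0.035) [ 0.4453 -0.0964  0.035 ]
(335, 182, 0.035) [ 0.5671 -0.0954  0.035 ]
```

View pics/w9a.png

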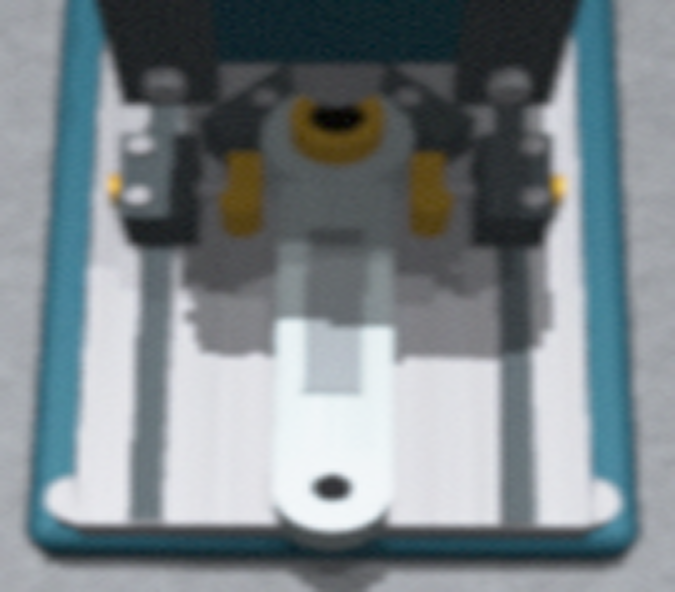

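The lever's seated: bush at (283,72), tail hole at (281,172), centred between the jaws. Next, over the press to the flywheel handle.

```bash
python3 -m creep '-1 0 0 .05 -.08 0 0; -1 0 0 .05 -.08 0 0; -1 0 0 .05 -.08 0 0; -1 0 0 .05 -.08 0 0; -1 0 0 .05 -.08 0 -.014; -1 0 .04 .01 -.085 0 0; -1 0 .058 0 0 0 0; -1 0 .058 0 0 0 0; -1 0 .058 0 0 0 0; -1 0 .058 0 0 0 0; -1 0 .058 0 0 0 0; -1 0 .058 0 0 0 0'
python3 -m creep '-1 0 .05 0 0 0 0; -1 0 .03 -.02 0 0 0; -1 0 0 -.03 0 0 0; -1 0 0 -.03 0 0 0; -1 0 0 0 0 0 0; -1 0 0 0 0 0 0'
python3 - <<'E'
from h import *
import pickle
c=capture("wrist");m=models.silhouettes("wrist","handle_grip");pickle.dump((c,m,robot.read_state()),open("s10.pkl","wb"))
cv2.imwrite("pics/w10.png",c["img"])
E
python3 q.py
```

```text
t: 18.68
position: [0.5046, 0.1982, 0.4612]
ee_rot: [-0.005, 0.709, 0.705, -0.005]
force: [0.6, -0.8, 0.3]
gripper_width: 0.0853
t: 19.42
position: [0.5056, 0.276, 0.3823]
ee_rot: [-0.005, 0.709, 0.705, -0.005]
force: [-0.3, 0.1, 0.7]
gripper_width: 0.0856
t 19.52 pos [0.5062 0.276  0.3833] F [-0.1 -0.1  0.1] w 0.0852 toolx yaw -0.38 lean 0.07 z [-0.013  0.001 -1.   ] j [0.37 0.04 1.53 0.01 1.58 0.38]
```

View pics/w10.png

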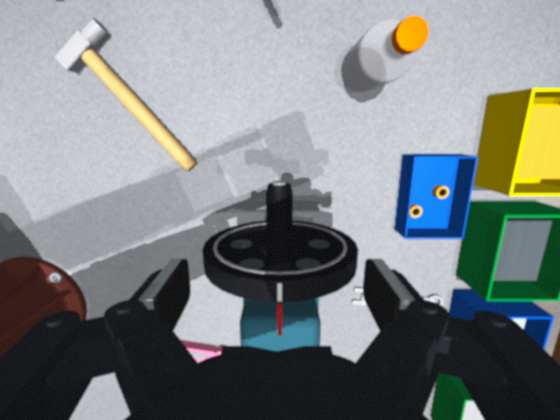

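```bash
python3 - <<'E'
from h import *
import pickle
c,m,s=pickle.load(open("s10.pkl","rb"))
M=np.zeros((420,560),bool);M[175:232,255:305]=1
P=cloud(c,M);P=P[(P[:,2]>.24)&(P[:,2]<.30)]
print(len(P),np.percentile(P,[1,50,99],0).round(4))
for y in np.arange(.23,.32,.01):
    q=P[abs(P[:,1]-y)<.005]
    if len(q)>5: print(round(y,3),len(q),np.percentile(q[:,0],[3,97]).round(4),q[:,0].mean().round(4),np.percentile(q[:,2],90).round(4))
M=np.zeros((420,560),bool);M[220:300,195:365]=1
Q=cloud(c,M);Q=Q[(Q[:,2]>.18)&(Q[:,2]<.31)&(Q[:,1]<.24)]
print("rim x",np.percentile(Q[:,0],[.5,99.5]),"top z",np.percentile(Q[:,2],99),"y",np.percentile(Q[:,1],[1,50,99]))
E
```

```text
1302 [[0.493  0.2569 0.2655]
 [0.5047 0.2792 0.2788]
 [0.5164 0.2996 0.2818]]
0.26 232 [0.4937 0.5164] 0.505 0.2809
0.27 292 [0.4929 0.5162] 0.5046 0.281
0.28 294 [0.4931 0.5162] 0.5047 0.2809
0.29 314 [0.4941 0.5152] 0.5047 0.2809
0.3 168 [0.4961 0.5135] 0.5048 0.2791
rim x [0.41943933 0.59077137] top z 0.28948290801872706 y [0.19232146 0.20682647 0.23689313]
```

```bash
python3 -m creep '-1 -.001 -.003 -.04 0 0 .006; -1 0 0 -.04 0 0 0; -1 0 0 -.03 0 0 0; -1 0 0 -.022 0 0 0; -1 0 0 0 0 0 0; 1 0 0 0 0 0 0; 1 0 0 0 0 0 0; 1 0 0 0 0 0 0; 1 0 0 0 0 0 0; 1 0 0 0 0 0 0' 60
python3 q.py
```

```text
t: 20.78
position: [0.5059, 0.2729, 0.2501]
ee_rot: [-0.005, 0.707, 0.707, -0.004]
force: [3.7, 0.3, 2.5]
gripper_width: 0.0223
t 20.77 pos [0.5059 0.2729 0.2501] F [3.7 0.3 2.5] w 0.0223 toolx yaw -0.04 lean 0.04 z [-0.013  0.001 -1.   ] j [0.37 0.1  1.71 0.01 1.34 0.37]
```

Gripped. First 45° of turn: 12 rows at about 3.75° each.

```bash
python3 -m creep '1 -.0045 0 -.0006 0 0 0; 1 -.0045 0 -.0006 0 0 0; 1 -.0045 0 -.0006 0 0 0; 1 -.0045 0 -.0006 0 0 0; 1 -.0042 0 -.0017 0 0 0; 1 -.0042 0 -.0017 0 0 0; 1 -.0042 0 -.0017 0 0 0; 1 -.0042 0 -.0017 0 0 0; 1 -.0036 0 -.0029 0 0 0; 1 -.0036 0 -.0029 0 0 0; 1 -.0036 0 -.0029 0 0 0; 1 -.0036 0 -.0029 0 0 0'
cat > a.py <<'E'
import numpy as np
from bench import robot
s=robot.read_state();p=s["position"];d=np.array([p[0]-.5052,p[2]-.1803]);print("t",round(s["t"],2),"angle",round(np.degrees(np.arctan2(-d[0],d[1]))%360,1),"r",round(np.hypot(*d)*1000,1),"y",round(p[1],4),"F",np.round(s["force"],1),"w",round(s["gripper_width"],4),np.round(p,4))
E
python3 a.py
```

```text
t: 22.28
position: [0.4599, 0.2729, 0.2326]
ee_rot: [-0.002, 0.707, 0.707, -0.001]
force: [6.7, -1.9, 8.5]
gripper_width: 0.0223
t 22.27 angle 40.9 r 69.2 y 0.2729 F [ 6.7 -1.9  8.5] w 0.0223 [0.4599 0.2729 0.2326]
```

```bash
python3 -m creep '1 -.0029 0 -.0036 0 0 0; 1 -.0029 0 -.0036 0 0 0; 1 -.0029 0 -.0036 0 0 0; 1 -.0029 0 -.0036 0 0 0; 1 -.0017 0 -.0042 0 0 0; 1 -.0017 0 -.0042 0 0 0; 1 -.0017 0 -.0042 0 0 0; 1 -.0017 0 -.0042 0 0 0; 1 -.0006 0 -.0045 0 0 0; 1 -.0006 0 -.0045 0 0 0; 1 -.0006 0 -.0045 0 0 0; 1 -.0006 0 -.0045 0 0 0'
python3 a.py
python3 -m creep '1 .0006 0 -.0045 0 0 0; 1 .0006 0 -.0045 0 0 0; 1 .0006 0 -.0045 0 0 0; 1 .0006 0 -.0045 0 0 0; 1 .0017 0 -.0042 0 0 0; 1 .0017 0 -.0042 0 0 0; 1 .0017 0 -.0042 0 0 0; 1 .0017 0 -.0042 0 0 0; 1 .0029 0 -.0036 0 0 0; 1 .0029 0 -.0036 0 0 0; 1 .0029 0 -.0036 0 0 0; 1 .0029 0 -.0036 0 0 0'
python3 a.py
```

```text
t: 23.78
position: [0.4361, 0.2728, 0.1815]
ee_rot: [-0.005, 0.707, 0.707, -0.005]
force: [0.2, -1.7, 10.4]
gripper_width: 0.0222
t 23.77 angle 89.0 r 69.2 y 0.2728 F [ 0.2 -1.7 10.4] w 0.0222 [0.4361 0.2728 0.1815]
t: 25.28
position: [0.4544, 0.2728, 0.1325]
ee_rot: [-0.007, 0.707, 0.707, -0.007]
force: [-6.6, -2.8, 16.4]
gripper_width: 0.0224
t 25.27 angle 133.2 r 69.7 y 0.2728 F [-6.6 -2.8 16.4] w 0.0224 [0.4544 0.2728 0.1325]
```

Going well: the force is rising as the bush goes in. On through 135°–225°.

```bash
python3 -m creep '1 .0036 0 -.0029 0 0 0; 1 .0036 0 -.0029 0 0 0; 1 .0036 0 -.0029 0 0 0; 1 .0036 0 -.0029 0 0 0; 1 .0042 0 -.0017 0 0 0; 1 .0042 0 -.0017 0 0 0; 1 .0042 0 -.0017 0 0 0; 1 .0042 0 -.0017 0 0 0; 1 .0045 0 -.0006 0 0 0; 1 .0045 0 -.0006 0 0 0; 1 .0045 0 -.0006 0 0 0; 1 .0045 0 -.0006 0 0 0'
python3 a.py
python3 -m creep '1 .0045 0 .0006 0 0 0; 1 .0045 0 .0006 0 0 0; 1 .0045 0 .0006 0 0 0; 1 .0045 0 .0006 0 0 0; 1 .0042 0 .0017 0 0 0; 1 .0042 0 .0017 0 0 0; 1 .0042 0 .0017 0 0 0; 1 .0042 0 .0017 0 0 0; 1 .0036 0 .0029 0 0 0; 1 .0036 0 .0029 0 0 0; 1 .0036 0 .0029 0 0 0; 1 .0036 0 .0029 0 0 0'
python3 a.py
```

```text
t: 26.78
position: [0.5, 0.2728, 0.1101]
ee_rot: [-0.009, 0.707, 0.707, -0.01]
force: [-12.0, -0.9, 15.2]
gripper_width: 0.0221
t 26.77 angle 175.8 r 70.4 y 0.2728 F [-12.   -0.9  15.2] w 0.0221 [0.5    0.2728 0.1101]
t: 28.28
position: [0.5431, 0.2728, 0.1214]
ee_rot: [-0.014, 0.707, 0.707, -0.015]
force: [-7.7, 6.2, -14.2]
gripper_width: 0.0222
t 28.27 angle 212.8 r 70.1 y 0.2728 F [ -7.7   6.2 -14.2] w 0.0222 [0.5431 0.2728 0.1214]
```

```bash
python3 -m creep '1 .0034 0 .0031 0 0 0; 1 .0034 0 .0031 0 0 0; 1 .0034 0 .0031 0 0 0; 1 .0034 0 .0031 0 0 0; 1 .0025 0 .0038 0 0 0; 1 .0025 0 .0038 0 0 0'
python3 a.py; python3 q.py
```

```text
t: 29.02
position: [0.5634, 0.2729, 0.1409]
ee_rot: [-0.013, 0.707, 0.707, -0.014]
force: [-5.1, 4.6, -16.0]
gripper_width: 0.0226
t 29.02 angle 235.9 r 70.3 y 0.2729 F [ -5.1   4.6 -16. ] w 0.0226 [0.5634 0.2729 0.1409]
t 29.02 pos [0.5634 0.2729 0.1409] F [ -5.1   4.6 -16. ] w 0.0226 toolx yaw -0.05 lean -0.1 z [-0.038 -0.002 -0.999] j [0.33 0.33 1.66 0.01 1.2  0.33]
```

```bash
python3 -m creep '1 .0021 0 .0041 0 0 0; 1 .0021 0 .0041 0 0 0; 1 .0021 0 .0041 0 0 0; 1 .0021 0 .0041 0 0 0; 1 .0009 0 .0045 0 0 0; 1 .0009 0 .0045 0 0 0; 1 .0009 0 .0045 0 0 0; 1 .0009 0 .0045 0 0 0; 1 -.0003 0 .0046 0 0 0; 1 -.0003 0 .0046 0 0 0; 1 -.0003 0 .0046 0 0 0; 1 -.0003 0 .0046 0 0 0'
python3 a.py
```

```text
t: 30.52
position: [0.5746, 0.2729, 0.1929]
ee_rot: [-0.013, 0.707, 0.707, -0.014]
force: [-5.5, 4.0, -18.0]
gripper_width: 0.0224
t 30.52 angle 280.3 r 70.5 y 0.2729 F [ -5.5   4.  -18. ] w 0.0224 [0.5746 0.2729 0.1929]
```

```bash
python3 -m creep '1 -.0014 0 .0044 0 0 0; 1 -.0014 0 .0044 0 0 0; 1 -.0014 0 .0044 0 0 0; 1 -.0014 0 .0044 0 0 0; 1 -.0025 0 .0038 0 0 0; 1 -.0025 0 .0038 0 0 0; 1 -.0025 0 .0038 0 0 0; 1 -.0025 0 .0038 0 0 0; 1 -.0034 0 .0031 0 0 0; 1 -.0034 0 .0031 0 0 0; 1 -.0034 0 .0031 0 0 0; 1 -.0034 0 .0031 0 0 0'
python3 a.py
```

```text
t: 32.02
position: [0.547, 0.2728, 0.2372]
ee_rot: [-0.012, 0.707, 0.707, -0.013]
force: [-0.9, 5.9, -25.1]
gripper_width: 0.0226
t 32.02 angle 323.7 r 70.6 y 0.2728 F [ -0.9   5.9 -25.1] w 0.0226 [0.547  0.2728 0.2372]
```

```bash
python3 -m creep '1 -.0045 0 .0014 0 0 0; 1 -.0045 0 .0014 0 0 0; 1 -.0045 0 .0014 0 0 0; 1 -.0045 0 .0014 0 0 0; 1 -.0045 0 .0006 0 0 0; 1 -.0045 0 .0006 0 0 0; 1 -.002 0 .0002 0 0 0'
python3 a.py
```

```text
t: 32.9
position: [0.5235, 0.2728, 0.2483]
ee_rot: [-0.007, 0.707, 0.707, -0.008]
force: [8.3, 4.9, -19.7]
gripper_width: 0.0223
t 32.9 angle 344.9 r 70.4 y 0.2728 F [  8.3   4.9 -19.7] w 0.0223 [0.5235 0.2728 0.2483]
```

```bash
python3 -m creep '1 -.0045 0 0 0 0 0; 1 -.0045 0 -.0008 0 0 0; 1 -.004 0 -.001 0 0 0; 1 -.002 0 -.001 0 0 0; 1 0 0 0 0 0 0'
python3 a.py
```

```text
t: 33.52
position: [0.5123, 0.2729, 0.2502]
ee_rot: [-0.004, 0.707, 0.707, -0.004]
force: [9.2, 2.4, -10.7]
gripper_width: 0.0222
t 33.52 angle 354.2 r 70.2 y 0.2729 F [  9.2   2.4 -10.7] w 0.0222 [0.5123 0.2729 0.2502]
```

```bash
python3 -m creep '1 -.003 0 -.0006 0 0 0; 1 -.002 0 -.0006 0 0 0; 1 0 0 0 0 0 0'
python3 a.py; python3 -m creep '1 -.001 0 -.0005 0 0 0; 1 0 0 0 0 0 0'
python3 a.py
```

```text
t: 33.9
position: [0.5082, 0.2729, 0.2503]
ee_rot: [-0.003, 0.707, 0.707, -0.002]
force: [10.3, 2.8, -7.3]
gripper_width: 0.0224
t 33.9 angle 357.5 r 70.1 y 0.2729 F [10.3  2.8 -7.3] w 0.0224 [0.5082 0.2729 0.2503]
t: 34.15
position: [0.5078, 0.2729, 0.2503]
ee_rot: [-0.003, 0.707, 0.707, -0.002]
force: [11.4, 2.5, -6.6]
gripper_width: 0.0226
t 34.15 angle 357.9 r 70.1 y 0.2729 F [11.4  2.5 -6.6] w 0.0226 [0.5078 0.2729 0.2503]
```

```bash
python3 -m creep '1 -.0015 0 -.0005 0 0 0; 1 0 0 0 0 0 0'
python3 a.py; python3 -m creep '1 -.0007 0 -.0005 0 0 0; 1 0 0 0 0 0 0'
python3 a.py
```

```text
t: 34.4
position: [0.5066, 0.2729, 0.2503]
ee_rot: [-0.003, 0.707, 0.707, -0.002]
force: [10.6, 2.4, -6.5]
gripper_width: 0.022
t 34.4 angle 358.9 r 70.0 y 0.2729 F [10.6  2.4 -6.5] w 0.022 [0.5066 0.2729 0.2503]
t: 34.65
position: [0.5063, 0.2729, 0.2503]
ee_rot: [-0.002, 0.707, 0.707, -0.001]
force: [11.1, 1.6, -4.7]
gripper_width: 0.0225
t 34.65 angle 359.1 r 70.0 y 0.2729 F [11.1  1.6 -4.7] w 0.0225 [0.5063 0.2729 0.2503]
```

```bash
python3 -m creep '1 -.0006 0 -.0005 0 0 0; 1 0 0 0 0 0 0'
python3 a.py; python3 -m creep '1 .0015 0 -.001 0 0 0; 1 .001 0 0 0 0 0; 1 0 0 0 0 0 0'
python3 a.py
```

```text
t: 34.9
position: [0.506, 0.2729, 0.2503]
ee_rot: [-0.002, 0.707, 0.707, -0.001]
force: [11.8, 1.2, -4.6]
gripper_width: 0.0221
t 34.9 angle 359.3 r 70.0 y 0.2729 F [11.8  1.2 -4.6] w 0.0221 [0.506  0.2729 0.2503]
t: 35.28
position: [0.506, 0.2729, 0.2501]
ee_rot: [-0.004, 0.707, 0.707, -0.003]
force: [6.3, -0.5, 4.5]
gripper_width: 0.022
t 35.27 angle 359.4 r 69.8 y 0.2729 F [ 6.3 -0.5  4.5] w 0.022 [0.506  0.2729 0.2501]
```

```bash
python3 -m creep '1 .0015 0 .0005 0 0 0; -1 .001 0 0 0 0 0; -1 0 0 0 0 0 0; -1 0 0 0 0 0 0; -1 0 0 0 0 0 0; -1 0 0 .03 0 0 0; -1 0 0 .045 0 0 0; -1 0 0 .055 0 0 0; -1 0 0 0 0 0 0; -1 0 0 0 0 0 0'
python3 - <<'E'
from h import *
import pickle
c=capture("wrist");pickle.dump((c,robot.read_state()),open("s11.pkl","wb"))
cv2.imwrite("pics/w11.png",c["img"])
M=np.zeros((420,560),bool);M[165:235,250:310]=1
P=cloud(c,M);P=P[(P[:,2]>.24)&(P[:,2]<.30)]
for y in np.arange(.25,.31,.01):
    q=P[abs(P[:,1]-y)<.005]
    if len(q)>5: print(round(y,3),len(q),np.percentile(q[:,0],[3,97]).round(4),q[:,0].mean().round(4),np.percentile(q[:,2],90).round(4))
E
python3 q.py
```

```text
t: 36.52
position: [0.506, 0.2726, 0.378]
ee_rot: [-0.006, 0.707, 0.707, -0.006]
force: [-0.0, 0.7, -0.7]
gripper_width: 0.0855
0.25 95 [0.4931 0.5166] 0.5049 0.2806
0.26 292 [0.4933 0.5164] 0.5049 0.281
0.27 299 [0.4934 0.5162] 0.5048 0.2811
0.28 308 [0.4935 0.5161] 0.5047 0.2811
0.29 316 [0.4945 0.5151] 0.5049 0.281
0.3 167 [0.4955 0.5133] 0.5045 0.2792
t 36.58 pos [0.5055 0.2724 0.3767] F [-0.5 -0.6  0.2] w 0.0851 toolx yaw -0.03 lean -0.06 z [-0.019 -0.001 -1.   ] j [0.37 0.04 1.54 0.01 1.58 0.37]
```

View pics/w11.png

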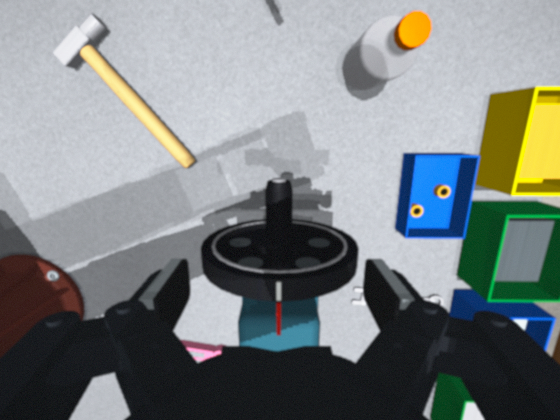

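The handle's back at the top, x 0.5048 against 0.5047 before the turn, and the pointer marks line up at (278,290). Going back to the front to check the lever and bush.

```bash
python3 -m creep '-1 0 0 .04 0 0 0; -1 0 -.03 .04 0 0 0; -1 0 -.058 0 0 0 0; -1 0 -.058 0 0 0 0; -1 0 -.058 0 0 0 0; -1 0 -.058 0 0 0 0; -1 0 -.058 0 0 0 0; -1 0 -.058 0 0 0 0; -1 0 -.058 0 0 0 0; -1 0 -.025 -.04 .1 0 0; -1 0 0 -.05 .1 0 0; -1 0 0 -.05 .1 0 0'
python3 -m creep '-1 0 0 -.05 .1 0 0; -1 0 0 -.05 .08 0 0; -1 0 0 0 0 0 0; -1 0 0 0 0 0 0'
python3 - <<'E'
from h import *
import pickle
c=capture("wrist");d=capture("scene");pickle.dump((c,d,robot.read_state()),open("s12.pkl","wb"))
cv2.imwrite("pics/w12.png",c["img"]);cv2.imwrite("pics/sc12.png",d["img"])
cv2.imwrite("pics/w12a.png",cv2.resize(c["img"][40:200,215:350],None,fx=5,fy=3.7,interpolation=cv2.INTER_CUBIC))
E
python3 q.py
```

```text
t: 38.08
position: [0.5052, -0.1884, 0.3148]
ee_rot: [-0.114, 0.699, 0.699, 0.101]
force: [0.2, -0.6, -1.0]
gripper_width: 0.0854
t: 38.58
position: [0.5065, -0.1881, 0.2191]
ee_rot: [-0.174, 0.686, 0.688, 0.162]
force: [1.1, 0.7, 0.1]
gripper_width: 0.0852
t 38.67 pos [ 0.5077 -0.1888  0.2213] F [ 0.5 -0.8  0.2] w 0.0856 toolx yaw 0.46 lean 27.28 z [-0.013  0.458 -0.889] j [-0.69  0.22  1.69  0.35  1.55 -0.76]
```

View pics/w12a.png

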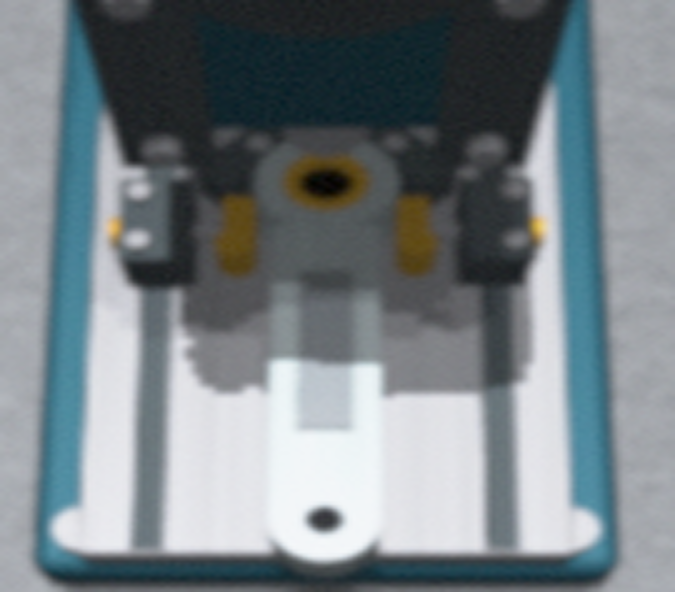

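View pics/sc12.png

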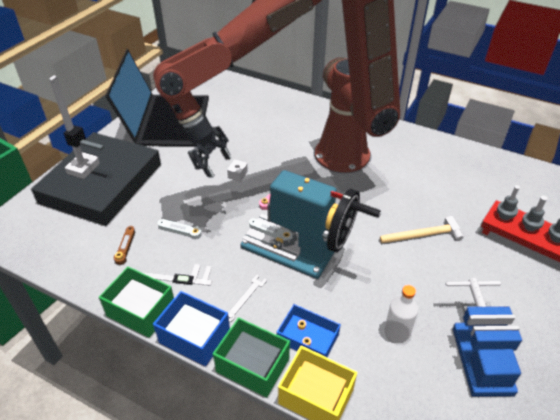

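The bush now shows as a flat ring, with no side wall, at (325,183) in the crop. In the scene picture nothing else has moved. One last check of the lever's position.

```bash
python3 - <<'E'
from h import *
import pickle
for f,pts in(("s9.pkl",((283,72,.065),(215+331/5-.5,40+487/3.7-.5,.055),(215+85/5,40+524/3.7,.035),(215+592/5,40+524/3.7,.035))),("s12.pkl",((215+326/5-.5,40+183/3.7-.5,.055),(215+324/5-.5,40+519/3.7-.5,.055),(215+75/5,40+555/3.7,.035),(215+582/5,40+555/3.7,.035)))):
    c=pickle.load(open(f,"rb"))[0];o=np.array(c["cam_to_world"])[:3,3]
    for u,v,z in pts:
        r=w(c,ray(c,u,v))-o;print(f,np.round(o+r*(z-o[2])/r[2],4))
E
```

```text
s9.pkl [0.5062 0.0247 0.065 ]
s9.pkl [ 0.5048 -0.0899  0.055 ]
s9.pkl [ 0.4487 -0.0959  0.035 ]
s9.pkl [ 0.5653 -0.0949  0.035 ]
s12.pkl [0.5051 0.026  0.055 ]
s12.pkl [ 0.5051 -0.09    0.055 ]
s12.pkl [ 0.4454 -0.0967  0.035 ]
s12.pkl [ 0.5678 -0.0964  0.035 ]
```

Boss is at press y ≈ 0 (0.026 m world) and the lever is square on its centre line. Handing in.

```bash
python3 -c "
from bench import robot
print(robot.hand_in())"
```

```text
the job is handed in; nothing more can be done
None
```

I seated the lever with the proud bush in the V locator, turned the flywheel one forward revolution by its handle, let go and handed the job in at about 39 s. `hand_in` gives no verdict, so these are my own checks:

- **Lever home:** While sliding in, it met about 8 N of drag in the jaws and then stopped hard. I pushed to about 21 N with no further movement. In the last picture the boss is within about 1 mm of the locator origin, the lever is square on the press's centre line, and its tail hole is where it was before pressing.
- **Bush:** In the last enlarged picture it shows as a flat ring with no side wall, so it looks flush. I judged this by eye and did not measure its height.
- **Flywheel:** The handle came back to x = 0.5048 m, against 0.5047 m before the turn, which is within about 0.3° of a full revolution. I turned at about 30°/s. Past the bottom, the handle lagged the commanded path by up to about 12°, so I planned the rest from measured positions. During the turn the wrist force stayed at about 26 N or less in the readings I took at the end of each move.
- **Rest of the bench:** The final scene picture shows nothing else moved by eye, and the robot was touching nothing.

One reading disagreed: the gripper reported about 23.5 mm on the 26 mm bar and 22 mm on the 24 mm handle, so it seems to read about 2 mm low. Both grips held.

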